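# Dial open the watch lockbox and take off its cover

## Robot

A 7-joint arm with a two-finger parallel gripper is mounted at the origin on the work surface. World frame = base frame: x ahead of the robot, y to its left, z up, the work surface at z = 0. Lengths are in m, angles in rad, forces in N, time in s.
With the tool pointing down it reaches from about 0.4 to 0.85 m from the base axis. Payload 6.9 kg.
Tool frame: the origin (TCP) lies between the finger pads; the fingertips stand 14 mm ahead of it and the grasp point (between the pads) lies 5 mm behind it; z points along the fingers, y is the direction in which the jaws open and shut (so a half turn about z gives the same grasp; the last joint's range is limited). The gripper opens to 85 mm and grips with 20 to 120 N. Pads are 22 mm wide; open, the fingers measure 114 mm over their backs; the gripper's body (76 mm by 85 mm) begins 54 mm behind the grasp point. The pads swing forward as they close: fully open they stand 13 mm farther back than shut.
Start: joints at [-1.192, 0.507, -0.238, 1.5, 0.126, 1.149, -0.155], TCP at [0.169, 0.602, 0.245] pointing down, gripper open.
Joint ranges: [-3.08, 3.08], [-0.24, 2.05], [-1.43, 1.35], [0, 2.5], [-1.52, 4.66], [0.17, 1.96], [-2.89, 2.89]. Speed limits (rad/s): [2.39, 2.39, 3.14, 3.14, 3.14, 3.14, 3.14].

## Interface

Orientations are given as [roll, pitch, yaw] about the fixed x, y, z axes, in that order (R = Rz(yaw) Ry(pitch) Rx(roll)).
In Python, from cell import ctrl gives the robot as it stands.
- The arm moves only by the tool arm_command, never from a script. Its argument "moves" is a list of rows, each an object of numbers: "dx", "dy", "dz": the shift along the world's x, y, z in mm; "ax", "ay", "az": the turn, a rotation vector about the world's x, y, z in degrees; "gripper": the closure in counts, from 0 (fully open) to 255 (shut). In form: [{"dx": .., "dy": .., "dz": .., "ax": .., "ay": .., "az": .., "gripper": ..}, ...]. A call has 1 to 12 rows; each row shifts and turns the commanded pose from where the row before left it; what a row does not reach is not made up. A row lasts 1/8 s, in which the tool goes at most 62.5 mm and 10.7 degrees, less where a joint would pass 70% of its speed; a pose out of reach is approached as far as the arm can. A call with a gripper value outside its range is refused whole. The fingers move at their own pace and stop on an object; the grip force is fixed at half the most. Time passes only in rows, so rows that do not move let the fingers close. It gives the time, the measured TCP pose, the force and the opening at its end, in the units of the state.
- ctrl.state(): the state, without advancing time (a new reading comes with each control period).
- ctrl.snapshot(name): name is "side" or "top"; returns a dict with "frame" (384x512x3 uint8, red, green, blue), "mtx" (3x3 intrinsics, pixels), "k1" (the pictures are not rectified: a ray, as slopes to the right and down, at radius r is drawn at 1 + k1 r^2 times it, then the intrinsics apply), "rvec" (rotation vector, rad) and "tvec" (3), from world to camera coordinates, as OpenCV has them. Camera axes: x right, y down, z forward; pixel columns grow to the right and rows downward; lengths in m; the calibration is good to about 2 mm. A picture is of the moment at which its call begins. There is no depth.
- ctrl.sign_off(): hands the job in, once; it reports no verdict.
The state is a dict: "time_s": time; "q": joint angles; "qd": joint speeds; "tau": joint torques, N m; "tcp_pos": TCP position; "tool_rot": TCP orientation; "ft_force": force on the tool from outside, world axes, zero at the start; "ft_torque": the same for the moment, N m; "gripper_width": finger opening in m.
Only numpy, scipy, OpenCV 4.12 (cv2) and the standard library are available. Lean on these libraries where they do the work, as an engineer would, in place of code of your own. Each camera call takes 0.05 s, during which the arm holds its last target. There are 200 camera calls.

## Task

Open the sloping lockbox: from where the dial stands, crank it clockwise past 3 o'clock once and stop when its pointer comes to 3 o'clock the second time, go back counterclockwise past 8 o'clock once and stop at 8 o'clock the second time, then go clockwise straight to 10 o'clock; rest briefly on each of these three numbers, and do not run past 3 or 8 where you must stop. Then slide the cover plate up the slope to the wide end of its keyhole slots, lift it off its studs and set it down flat, handle up, in the middle of the green mat, without dropping it. Leave the screwdriver stand and the movement holder where they are.

Things in the scene. Friction and masses are not known exactly. Their poses are not given: they have to be found in the camera images.
- lockbox: Fixed grey box, 221 mm deep (x, to its back), 180 wide (y), 180 high at the back; origin: centre of its underside. Its face slopes at 35 deg: up-slope is (0.819,0,0.574), outward normal (-0.574,0,0.819) in its frame. The face starts at its lower edge, x -105 mm, z 25 mm, and is 270 mm long; the dial is on its upper half, the cover plate on its lower half, centres 128 mm apart.
- dial_axis (a point): Where the dial's axis meets the face, 195 mm up the slope, mid-width; attitude of the box. Dark dial: disc of 68 mm diameter, top 12 mm out from the face, in a 106 mm rim 5 mm high with one gap. White hour marks on the face 57 to 65 mm from the axis: 12 (double mark) up the slope, 3 to the right of someone facing the slope (-y of the box), 6 down the slope, 9 left (+y).
- peg_top (a point): Middle of the free end of the crank peg: a plain aluminium cylinder, 12 mm diameter, 30 mm long, square to the dial, 26 mm from its axis, spinning freely about itself; its end is 42 mm out from the face. The dial's white pointer lies on the rim outward of the peg: the peg shows the number.
- dial (a joint): Dial angle (rad), counted over turns: 0 with the peg at 12, growing clockwise for someone facing the slope, pi/6 per hour. Starts between -0.5 and 1.0. The stops read 7.854 (3 the second time), -2.094 (8 the second time), -1.047 (10), each within 0.2. Turns with 0.06 N m, stays where left. The rim blocks the cover's tongue unless its gap faces it: dial within 0.2 of 10.
- cover: Loose aluminium plate, about 0.2 kg, 140 mm wide (y), 110 mm along the slope (x, up the slope as it hangs), 4 mm thick; origin: centre of its underside, z out on the handle's side. It lies on the face under two stud heads. Slide it 13 to 20 mm up the slope (15 best; stops at 20) and lift it off along the face's normal. An 8 mm wide tongue sticks 17 mm out of its upper edge.
- cover_handle (a point): Middle of the top of the cover's black handle: a block 30 mm along the slope, 16 mm wide (plate's y), 34 mm tall, at the plate's centre; this point is 38 mm from the plate's underside. The studs (4.5 mm shanks, 12 mm heads rising 9.5 mm from the face) stand 50 mm either side of the handle's line, 22 mm up the slope from it, in keyhole slots whose 18 mm wide ends lie down the slope.
- mat: Fixed pale green work mat, 220 x 240 mm (x, y), 3 mm thick; origin at the centre of its underside. Its middle is clear.
- driver_stand: Bystander, leave alone: round black screwdriver stand, 60 mm across, 44 mm high, four thin screwdrivers rising to 128 mm; origin under its centre
- movement_holder: Bystander, leave alone: round steel movement holder with an open watch movement in it, 52 mm across, 26 mm high, a small black crown on its rim; origin under its centre
Mind the look-alikes: they are no part of the job. Of the things shaped like the cover, the aluminium one is meant.

How it is judged:
On the way, in this order (a step that is already met when the one before it is completed fails the run):
1. dial stopped at 3 o'clock after passing it once, clockwise (value of joint dial between 7.654 and 8.054 rad), for 0.2 s.
2. dial brought back to 8 o'clock after passing it once, counterclockwise (value of joint dial between -2.294 and -1.894 rad), for 0.2 s.
3. dial brought clockwise to 10 o'clock (value of joint dial between -1.247 and -0.847 rad), for 0.2 s.
4. cover off its studs (distance of cover from where it was at the start of the episode above 0.05 m), for 0.1 s.
5. cover brought down to the mat while still held (height (world z) of cover below 0.012 m and contact force between the fingers and cover above 0.5 N and x of cover in the frame of mat between -0.06 and 0.06 m and y of cover in the frame of mat between -0.06 and 0.06 m), for 0.1 s.
At the end, for the whole second after the job is handed in: The cover lies at rest flat on the mat (within 0.1 rad), handle up, its centre within 60 mm of the mat's middle in each of the mat's directions, released (angle between cover's own z axis and vertical below 0.1 rad and height (world z) of cover_handle above 0.03 m and height (world z) of cover below 0.012 m and x of cover in the frame of mat between -0.06 and 0.06 m and y of cover in the frame of mat between -0.06 and 0.06 m and linear speed of cover below 0.02 m/s); the robot touches nothing.
It fails at once if dial run past 3 o'clock by more than 0.4 rad on its second time (value of joint dial above 8.254 rad).
It fails at once if dial run past 8 o'clock by more than 0.4 rad on its second time (value of joint dial below -2.494 rad).
It fails at once if driver stand moved by more than 30 mm (distance of driver_stand from where it was at the start of the episode above 0.03 m).
It fails at once if movement holder moved by more than 30 mm (distance of movement_holder from where it was at the start of the episode above 0.03 m).
It also fails if it takes over 67 s, if anything falls off the work surface, if the arm or the gripper's body presses on something with over 40 N, if the wrist force passes 120 N, or if a joint passes its speed limit or range.

## Working session

There is one attempt and no reset: what is moved stays moved. The work goes in short steps, Python scripts to look and compute and a tool call to move; the robot and the scene stay as the last step left them, time stands still between calls to the robot, and variables do not carry over. Pictures are saved under pics/ and viewed, about 8 in all and at most 12, crops included, and the job is handed in when it is done.

Besides the shell and the picture viewer there is one more tool, called after "Emit:" as name([rows], argument=value, ...), one row to a line, values as JSON. arm_command: Moves the arm, as the interface text tells. Its arguments: {"type":"object","properties":{"moves":{"type":"array","items":{"type":"object","properties":{"dx":{"type":"number"},"dy":{"type":"number"},"dz":{"type":"number"},"ax":{"type":"number"},"ay":{"type":"number"},"az":{"type":"number"},"gripper":{"type":"number"}}}}},"required":["moves"]}

```bash
mkdir -p pics; ls; python3 - <<'E'
from cell import ctrl
import cv2,numpy as np
for n in ("side","top"):
    s=ctrl.snapshot(n); cv2.imwrite(f"pics/{n}0.png",s["frame"][:,:,::-1])
    R=cv2.Rodrigues(np.array(s["rvec"],float))[0]; print(n,s["mtx"],s["k1"],s["rvec"],s["tvec"],"cam",-R.T@np.array(s["tvec"]).ravel())
st=ctrl.state(); print(st["time_s"],st["tcp_pos"],st["tool_rot"],st["gripper_width"],st["ft_force"])
E
```

```text
pics
side [[428.92158397   0.         258.76022244]
 [  0.         428.92158397 192.12646555]
 [  0.           0.           1.        ]] -0.061211000076852984 [ 2.18353119 -0.19382511  0.11353184] [-0.50310604  0.15277105  1.012279  ] cam [ 0.35455874 -0.8134507   0.71676322]
top [[366.12105306   0.         256.05500562]
 [  0.         366.12105306 193.66855368]
 [  0.           0.           1.        ]] -0.031899972474037315 [ 2.17087766 -2.14600638  0.09400276] [-8.82702072e-04  5.03313587e-01  1.20956643e+00] cam [ 0.37330928 -0.01858519  1.25565564]
0.1 [0.16899932 0.6012867  0.24451565] [-3.14000275e+00  5.71296298e-05  2.86776867e+00] 0.08561032229049365 [ 0.31307881  0.31379912 -0.12421132]
```

View pics/side0.png

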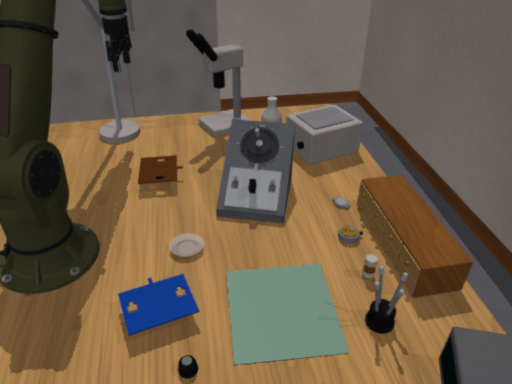

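View pics/top0.png

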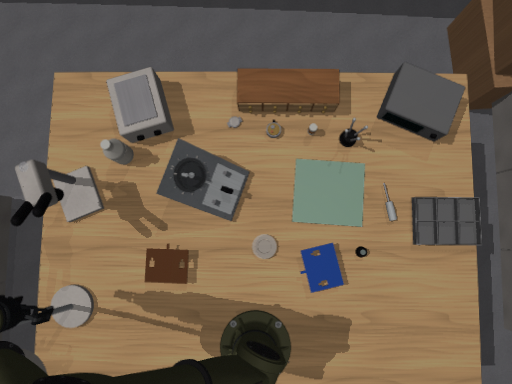

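The side view shows the lockbox with its dial at about (260,143) and the aluminium plate with its black handle at (253,186). The top view shows the dial at (189,175), the handle at (227,190) and the mat at (329,192).

Things shaped like the cover:
- **Blue plate:** top (322,267).
- **Brown/copper plate:** top (167,266).
- **Aluminium plate on the box face:** top (225,190). This is the one meant, because it is bare aluminium and hangs on the studs.

I'll confirm this with an enlarged crop.

```bash
python3 - <<'E'
import cv2,numpy as np
a=cv2.imread("pics/top0.png")[135:225,150:255]; b=cv2.imread("pics/side0.png")[112:227,212:304]
def big(i,f,x0,y0):
    j=cv2.resize(i,None,fx=f,fy=f,interpolation=cv2.INTER_CUBIC)
    for k in range(0,i.shape[1],10):
        cv2.line(j,(k*f,0),(k*f,6),(0,255,255),1); cv2.putText(j,str(x0+k),(k*f,16),0,.35,(0,255,255),1)
    for k in range(0,i.shape[0],10):
        cv2.line(j,(0,k*f),(6,k*f),(0,255,255),1); cv2.putText(j,str(y0+k),(8,k*f+4),0,.35,(0,255,255),1)
    return j
cv2.imwrite("pics/topc.png",big(a,6,150,135)); cv2.imwrite("pics/sidec.png",big(b,5,212,112))
E
```

```text
(no output)
```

View pics/topc.png

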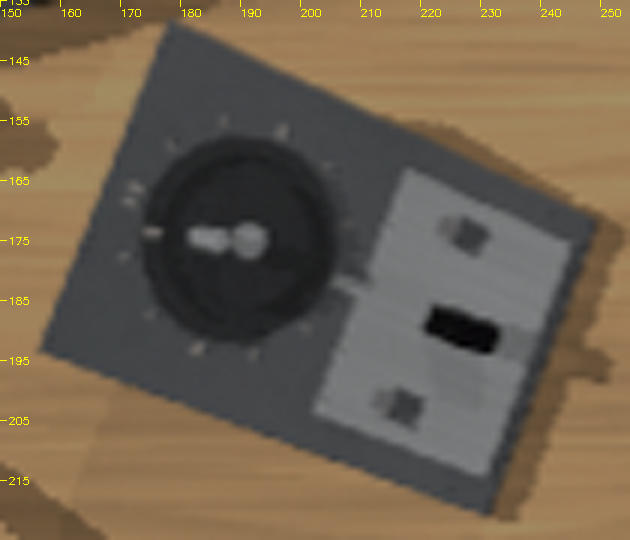

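View pics/sidec.png

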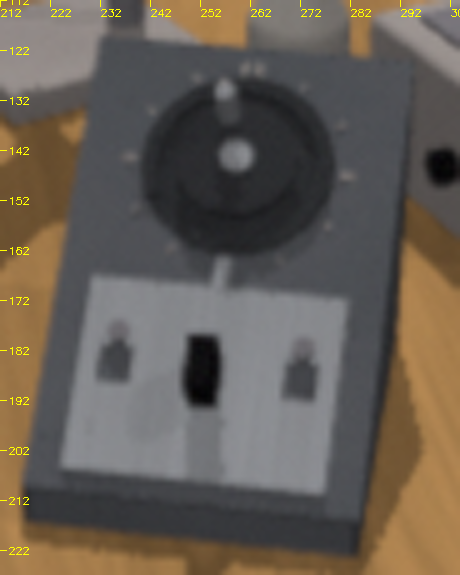

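Both crops confirm it: the bare aluminium plate lies on the box face, with studs, black handle and tongue. Next I'll fit the box pose from its corners and the plate's corners, find the mat by colour, and overlay the model to check.

```bash
cat > h.py <<'E'
import cv2,numpy as np
from scipy.optimize import least_squares
S35,C35=np.sin(np.radians(35)),np.cos(np.radians(35))
def face(s,y,n): return np.array([-.105+C35*s-S35*n, y, .025+S35*s+C35*n])  # box frame
def clock(a,r,n): return face(.195+r*np.cos(a),-r*np.sin(a),n)
def world(P,p):
    c,s=np.cos(p[2]),np.sin(p[2]); P=np.atleast_2d(P)
    return P@np.array([[c,-s,0],[s,c,0],[0,0,1]]).T+[p[0],p[1],0]
def proj(W,s):
    R=cv2.Rodrigues(np.array(s["rvec"],float))[0]; c=W@R.T+np.ravel(s["tvec"])
    x=c[:,:2]/c[:,2:]; x=x*(1+s["k1"]*(x**2).sum(1,keepdims=True)); M=np.array(s["mtx"])
    return x*[M[0,0],M[1,1]]+M[:2,2]
def onplane(px,s,z):
    M=np.array(s["mtx"]); d=np.array([s["k1"],0,0,0,0.])
    # fixed-point inverse of the radial model
    xd=(np.atleast_2d(px)-M[:2,2])/[M[0,0],M[1,1]]; x=xd.copy()
    for _ in range(20): x=xd/(1+s["k1"]*(x**2).sum(1,keepdims=True))
    R=cv2.Rodrigues(np.array(s["rvec"],float))[0]; o=-R.T@np.ravel(s["tvec"])
    D=np.c_[x,np.ones(len(x))]@R; return o+D*((z-o[2])/D[:,2])[:,None]
E
cat > fit.py <<'E'
from h import *; from cell import ctrl
top,side=ctrl.snapshot("top"),ctrl.snapshot("side")
P=lambda l:np.array([face(*a) for a in l])
F=[(.27,-.09,0),(.27,.09,0),(0,-.09,0),(0,.09,0),(.122,-.07,.004),(.012,-.07,.004),(.012,.07,.004),(.122,.07,.004)]
T=np.array([(168,20),(40,350),(597,220),(492,516),(406,168),(572,242),(487,475),(314,410)])/6+[149.6,134.6]
Sd=np.array([(412,60),(102,40),(362,522),(25,488),(348,298),(324,494),(62,468),(92,276)])/5+[211.6,111.6]
f=lambda p:np.r_[(proj(world(P(F),p),top)-T).ravel(),(proj(world(P(F),p),side)-Sd).ravel()]
r=least_squares(f,[.45,.2,1.3],loss="soft_l1"); p=r.x; print("box",p,np.round(f(p).reshape(-1,2),1).tolist())
np.save("box.npy",p)
for s,n in((top,"top"),(side,"side")):
    hsv=cv2.cvtColor(s["frame"],cv2.COLOR_RGB2HSV); m=cv2.inRange(hsv,(60,40,80),(95,160,255))
    m=cv2.morphologyEx(m,cv2.MORPH_OPEN,np.ones((3,3))); cs=max(cv2.findContours(m,0,1)[0],key=cv2.contourArea)
    q=onplane(cs.reshape(-1,2).astype(float),s,.003)[:,:2]; print(n,"mat",cv2.minAreaRect(q.astype(np.float32)))
def draw(s,x0,y0,x1,y1,f,a):
    j=cv2.resize(s["frame"][y0:y1,x0:x1,::-1],None,fx=f,fy=f,interpolation=cv2.INTER_CUBIC)
    t=lambda Q:[tuple(int(v) for v in (q-[x0,y0]+.5)*f) for q in proj(world(Q,p),s)]
    for Q,c in ((P(F),(0,255,0)),([clock(b,.061,0) for b in np.arange(12)*np.pi/6],(0,0,255)),([clock(b,.053,.005) for b in np.arange(0,6.28,.2)],(255,255,0)),
       ([face(.067,0,.038)],(255,0,255)),([clock(a,.026,.012),clock(a,.026,.042)],(0,255,255))):
        for w in t(np.array(Q)): cv2.circle(j,w,2,c,-1)
    return j
import sys; a=float(sys.argv[1])
i=draw(top,150,135,255,225,4,a); k=draw(side,212,112,304,227,4,a); o=np.zeros((460,420+368,3),np.uint8); o[:360,:420]=i;o[:,420:]=k
cv2.imwrite(sys.argv[2],o)
E
python3 fit.py 0.1 pics/fit.png
```

```text
box [0.53170621 0.15689507 1.23854879] [[1.3, -0.2], [1.0, 0.6], [0.4, -0.8], [-0.3, -0.2], [0.8, -0.2], [0.3, -0.2], [0.2, 0.1], [0.8, 0.4], [0.3, -0.5], [-0.8, -1.3], [-0.2, -0.8], [-0.7, -0.9], [0.1, -0.7], [0.2, -0.9], [-0.2, -1.0], [0.0, -0.9]]
top mat ((0.5134975910186768, -0.2430267184972763), (0.2329527586698532, 0.21340671181678772), 86.53032684326172)
side mat ((0.5145719051361084, -0.2489737570285797), (0.23662544786930084, 0.21569402515888214), 86.34420776367188)
```

View pics/fit.png

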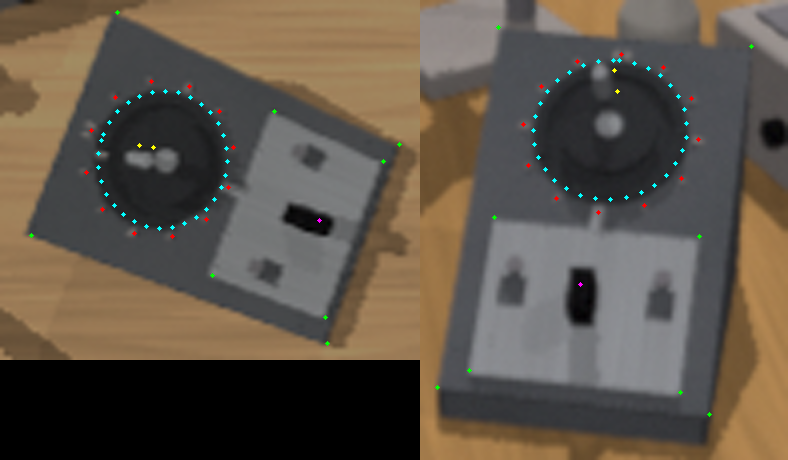

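The view shows the model matching the picture to about 1 px, which is the calibration error. The peg is at about (256.7,130.2) in the side view, so the dial stands near -0.3 rad. Next I work out a hover pose square to the face above the peg.

```bash
cat > go.py <<'E'
from h import *; from cell import ctrl
from scipy.spatial.transform import Rotation as Ro
p=np.load("box.npy"); st=ctrl.state()
c,s=np.cos(p[2]),np.sin(p[2]); B=np.array([[c,-s,0],[s,c,0],[0,0,1]])
U=B@[C35,0,S35]; Y=B[:,1]; N=B@[-S35,0,C35]
RT=np.c_[U,-Y,-N]; D=world(face(.195,0,0),p)[0]
t=np.array(st["tcp_pos"]); Rc=Ro.from_euler("xyz",st["tool_rot"]).as_matrix()
d=t-D
print("t",round(st["time_s"],2),"tcp",t.round(4),"face uYn mm",(1e3*np.array([d@U,d@Y,d@N])).round(1),"w",round(st["gripper_width"],4))
f=np.array(st["ft_force"]); print("F uYn",np.round([f@U,f@Y,f@N],1),"q",np.round(st["q"],2))
def to(u,y,n,R=RT):
    g=D+(u*U+y*Y+n*N)/1e3
    print("to",(u,y,n),"d mm",((g-t)*1e3).round(1),"rot deg",np.degrees(Ro.from_matrix(R@Rc.T).as_rotvec()).round(2))
if __name__=="__main__":
    print("D",D.round(4),"U",U.round(3),"Y",Y.round(3),"N",N.round(3))
    to(25,8,100); to(25,8,32)
E
python3 go.py
```

```text
t 0.2 tcp [0.169  0.6014 0.2448] face uYn mm [264.4 487.9 -53.4] w 0.0851
F uYn [-0.1 -0.4  1. ] q [-1.19  0.51 -0.24  1.5   0.13  1.15 -0.15]
D [0.5496 0.2086 0.1368] U [0.267 0.774 0.574] Y [-0.945  0.326  0.   ] N [-0.187 -0.542  0.819]
to (25, 8, 100) d mm [ 361.  -425.1  -11.7] rot deg [ 34.65  18.07 -90.17]
to (25, 8, 32) d mm [ 373.7 -388.2  -67.4] rot deg [ 34.65  18.07 -90.17]
```

Emit:
arm_command([
  {"dx": 10, "dy": -35, "dz": 30, "az": -7.8},
  {"dx": 20, "dy": -35, "dz": 30, "az": -7.8},
  {"dx": 30, "dy": -35, "dz": 20, "az": -7.8},
  {"dx": 33, "dy": -35, "az": -7.8},
  {"dx": 33, "dy": -35, "az": -7.8},
  {"dx": 33, "dy": -35, "az": -7.8},
  {"dx": 33, "dy": -35, "az": -7.8},
  {"dx": 33, "dy": -35, "az": -7.8},
  {"dx": 33, "dy": -35, "az": -7.8},
  {"dx": 33, "dy": -35, "az": -7.8},
  {"dx": 33, "dy": -35, "az": -7.8},
  {"dx": 33, "dy": -35, "az": -7.8},
])

```text
invalid input
```

```bash
python3 go.py
```

```text
t 0.2 tcp [0.169  0.6014 0.2448] face uYn mm [264.4 487.9 -53.4] w 0.0851
F uYn [-0.1 -0.4  1. ] q [-1.19  0.51 -0.24  1.5   0.13  1.15 -0.15]
D [0.5496 0.2086 0.1368] U [0.267 0.774 0.574] Y [-0.945  0.326  0.   ] N [-0.187 -0.542  0.819]
to (25, 8, 100) d mm [ 361.  -425.1  -11.7] rot deg [ 34.65  18.07 -90.17]
to (25, 8, 32) d mm [ 373.7 -388.2  -67.4] rot deg [ 34.65  18.07 -90.17]
```

The call was refused, perhaps because every row needs all its keys. I'll try again with full rows.

Emit:
arm_command([
  {"dx": 10, "dy": -35, "dz": 30, "ax": 0, "ay": 0, "az": -7.8, "gripper": 0},
  {"dx": 20, "dy": -35, "dz": 30, "ax": 0, "ay": 0, "az": -7.8, "gripper": 0},
  {"dx": 30, "dy": -35, "dz": 20, "ax": 0, "ay": 0, "az": -7.8, "gripper": 0},
  {"dx": 33, "dy": -35, "dz": 0, "ax": 0, "ay": 0, "az": -7.8, "gripper": 0},
  {"dx": 33, "dy": -35, "dz": 0, "ax": 0, "ay": 0, "az": -7.8, "gripper": 0},
  {"dx": 33, "dy": -35, "dz": 0, "ax": 0, "ay": 0, "az": -7.8, "gripper": 0},
  {"dx": 33, "dy": -35, "dz": 0, "ax": 0, "ay": 0, "az": -7.8, "gripper": 0},
  {"dx": 33, "dy": -35, "dz": 0, "ax": 0, "ay": 0, "az": -7.8, "gripper": 0},
  {"dx": 33, "dy": -35, "dz": 0, "ax": 0, "ay": 0, "az": -7.8, "gripper": 0},
  {"dx": 33, "dy": -35, "dz": 0, "ax": 0, "ay": 0, "az": -7.8, "gripper": 0},
  {"dx": 33, "dy": -35, "dz": 0, "ax": 0, "ay": 0, "az": -7.8, "gripper": 0},
  {"dx": 33, "dy": -35, "dz": 0, "ax": 0, "ay": 0, "az": -7.8, "gripper": 0},
])

```text
time_s: 1.7
tcp_pos: [0.5268, 0.1806, 0.3253]
tool_rot: [-3.141, -0.0, 1.23]
ft_force: [1.1, 0.6, -0.2]
gripper_width: 0.0852
```

```bash
python3 go.py
```

```text
t 1.7 tcp [0.5268 0.1806 0.3253] face uYn mm [ 80.3  12.4 173.8] w 0.0852
F uYn [ 0.7 -0.8 -0.7] q [-0.57  0.35  0.29  1.55 -0.1   1.26 -0.61]
D [0.5496 0.2086 0.1368] U [0.267 0.774 0.574] Y [-0.945  0.326  0.   ] N [-0.187 -0.542  0.819]
to (25, 8, 100) d mm [  3.2  -4.2 -92.2] rot deg [ 33.03 -11.56   0.47]
to (25, 8, 32) d mm [  15.9   32.7 -147.9] rot deg [ 33.03 -11.56   0.47]
```

Emit:
arm_command([
  {"dx": 1, "dy": -1, "dz": -18, "ax": 8.26, "ay": -2.89, "az": 0.1, "gripper": 0},
  {"dx": 1, "dy": -1, "dz": -25, "ax": 8.26, "ay": -2.89, "az": 0.1, "gripper": 0},
  {"dx": 1, "dy": -1, "dz": -25, "ax": 8.26, "ay": -2.89, "az": 0.1, "gripper": 0},
  {"dx": 0, "dy": -1, "dz": -24, "ax": 8.25, "ay": -2.89, "az": 0.1, "gripper": 0},
  {"dx": 3, "dy": 8, "dz": -12, "ax": 0, "ay": 0, "az": 0, "gripper": 0},
  {"dx": 3, "dy": 8, "dz": -12, "ax": 0, "ay": 0, "az": 0, "gripper": 0},
  {"dx": 0, "dy": 0, "dz": 0, "ax": 0, "ay": 0, "az": 0, "gripper": 0},
])

```text
time_s: 2.58
tcp_pos: [0.534, 0.1977, 0.2125]
tool_rot: [-3.139, -0.586, 1.247]
ft_force: [-0.1, 0.6, 0.9]
gripper_width: 0.0856
```

```bash
python3 go.py; python3 - <<'E'
from go import *
o=[]
for n,(x0,y0,x1,y1) in (("top",(150,120,255,220)),("side",(205,70,305,190))):
    sn=ctrl.snapshot(n); j=cv2.resize(sn["frame"][y0:y1,x0:x1,::-1],None,fx=4,fy=4,interpolation=cv2.INTER_CUBIC)
    pts=[t,t+.014*Rc[:,2],t+.0425*Rc[:,1],t-.0425*Rc[:,1]]
    for q,c in zip(proj(np.array(pts),sn),((0,0,255),(0,255,255),(0,255,0),(0,255,0))): cv2.circle(j,tuple(int(v) for v in (q-[x0,y0]+.5)*4),2,c,-1)
    o.append(j)
h=max(i.shape[0] for i in o); o=[cv2.copyMakeBorder(i,0,h-i.shape[0],0,0,0) for i in o]
cv2.imwrite("pics/hover.png",np.hstack(o))
E
```

```text
t 2.58 tcp [0.534  0.1977 0.2125] face uYn mm [30.8 11.1 70.8] w 0.0856
F uYn [1.  0.3 0.4] q [-0.1   0.38  0.02  2.01 -0.91  0.72  0.29]
D [0.5496 0.2086 0.1368] U [0.267 0.774 0.574] Y [-0.945  0.326  0.   ] N [-0.187 -0.542  0.819]
to (25, 8, 100) d mm [ -4.  -21.3  20.6] rot deg [ 1.28 -0.59 -0.6 ]
to (25, 8, 32) d mm [  8.7  15.6 -35.1] rot deg [ 1.28 -0.59 -0.6 ]
t 2.58 tcp [0.534  0.1977 0.2125] face uYn mm [30.8 11.1 70.8] w 0.0856
F uYn [1.  0.3 0.4] q [-0.1   0.38  0.02  2.01 -0.91  0.72  0.29]
```

View pics/hover.png

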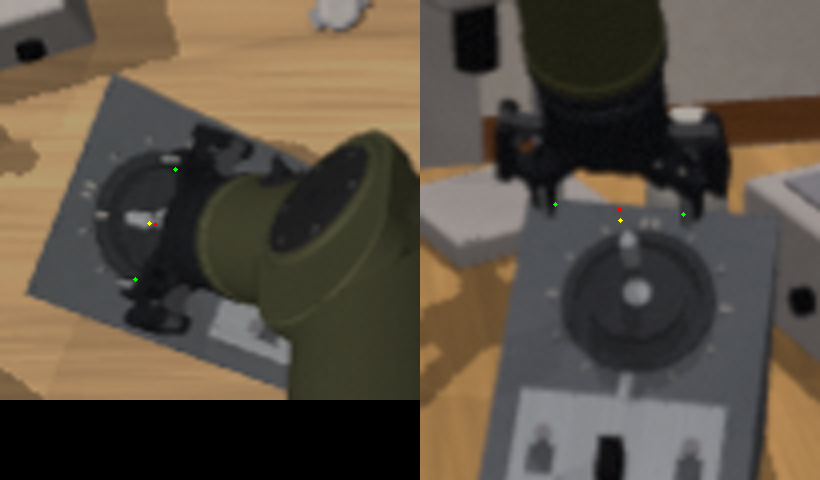

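The view shows the open fingers straddling the peg. The peg end is at (627,240) in the side crop, so its lateral position is about +8 mm, which matches. Descending and closing.

Emit:
arm_command([
  {"dx": 1.6, "dy": -5, "dz": -4, "ax": 1.28, "ay": -0.59, "az": -0.6, "gripper": 0},
  {"dx": 1.8, "dy": 5.2, "dz": -7.8, "ax": 0, "ay": 0, "az": 0, "gripper": 0},
  {"dx": 1.8, "dy": 5.2, "dz": -7.8, "ax": 0, "ay": 0, "az": 0, "gripper": 0},
  {"dx": 1.8, "dy": 5.2, "dz": -7.8, "ax": 0, "ay": 0, "az": 0, "gripper": 0},
  {"dx": 1.8, "dy": 5.2, "dz": -7.8, "ax": 0, "ay": 0, "az": 0, "gripper": 0},
  {"dx": 0, "dy": 0, "dz": 0, "ax": 0, "ay": 0, "az": 0, "gripper": 255},
  {"dx": 0, "dy": 0, "dz": 0, "ax": 0, "ay": 0, "az": 0, "gripper": 255},
  {"dx": 0, "dy": 0, "dz": 0, "ax": 0, "ay": 0, "az": 0, "gripper": 255},
  {"dx": 0, "dy": 0, "dz": 0, "ax": 0, "ay": 0, "az": 0, "gripper": 255},
  {"dx": 0, "dy": 0, "dz": 0, "ax": 0, "ay": 0, "az": 0, "gripper": 255},
  {"dx": 0, "dy": 0, "dz": 0, "ax": 0, "ay": 0, "az": 0, "gripper": 255},
])

```text
time_s: 4.05
tcp_pos: [0.5433, 0.2108, 0.178]
tool_rot: [3.14, -0.611, 1.235]
ft_force: [-3.4, -3.0, 6.3]
gripper_width: 0.0093
```

```bash
python3 go.py; cat > arc.py <<'E'
# rows for arc: python3 arc.py a0 step_deg count [last_deg]; chord steps on the 26 mm circle
import sys; from go import *
a0,st_,n=float(sys.argv[1]),float(sys.argv[2]),int(sys.argv[3])
q=lambda a:26*(np.cos(a)*U-np.sin(a)*Y)
for k in range(n): a=a0+np.radians(st_)*k; print((q(a+np.radians(st_))-q(a)).round(1).tolist())
print("end",a0+np.radians(st_)*n)
E
```

```text
t 4.05 tcp [0.5433 0.2108 0.178 ] face uYn mm [23.6  6.7 33.8] w 0.0093
F uYn [0.3 2.2 7.4] q [-0.08  0.44 -0.03  2.05 -1.04  0.63  0.42]
D [0.5496 0.2086 0.1368] U [0.267 0.774 0.574] Y [-0.945  0.326  0.   ] N [-0.187 -0.542  0.819]
to (25, 8, 100) d mm [-13.3 -34.4  55.1] rot deg [-0.01  0.08  0.26]
to (25, 8, 32) d mm [-0.6  2.5 -0.6] rot deg [-0.01  0.08  0.26]
```

```bash
python3 arc.py -0.27 20 24
```

```text
t 4.05 tcp [0.5433 0.2108 0.178 ] face uYn mm [23.6  6.7 33.8] w 0.0093
F uYn [0.3 2.2 7.4] q [-0.08  0.44 -0.03  2.05 -1.04  0.63  0.42]
[8.7, -2.3, 0.5]
[7.7, -4.6, -1.3]
[5.7, -6.4, -2.9]
[3.0, -7.4, -4.2]
[-0.0, -7.5, -5.0]
[-3.1, -6.7, -5.2]
[-5.7, -5.1, -4.7]
[-7.7, -2.9, -3.7]
[-8.7, -0.3, -2.2]
[-8.7, 2.3, -0.5]
[-7.7, 4.6, 1.3]
[-5.7, 6.4, 2.9]
[-3.0, 7.4, 4.2]
[0.0, 7.5, 5.0]
[3.1, 6.7, 5.2]
[5.7, 5.1, 4.7]
[7.7, 2.9, 3.7]
[8.7, 0.3, 2.2]
[8.7, -2.3, 0.5]
[7.7, -4.6, -1.3]
[5.7, -6.4, -2.9]
[3.0, -7.4, -4.2]
[-0.0, -7.5, -5.0]
[-3.1, -6.7, -5.2]
end 8.107580409572781
```

First 80° of the arc, then I'll check forces. I'm backing out 1 mm along the normal in the first row.

Emit:
arm_command([
  {"dx": 8.5, "dy": -2.8, "dz": 1.3, "ax": 0, "ay": 0, "az": 0, "gripper": 255},
  {"dx": 7.7, "dy": -4.6, "dz": -1.3, "ax": 0, "ay": 0, "az": 0, "gripper": 255},
  {"dx": 5.7, "dy": -6.4, "dz": -2.9, "ax": 0, "ay": 0, "az": 0, "gripper": 255},
  {"dx": 3, "dy": -7.4, "dz": -4.2, "ax": 0, "ay": 0, "az": 0, "gripper": 255},
  {"dx": 0, "dy": 0, "dz": 0, "ax": 0, "ay": 0, "az": 0, "gripper": 255},
])

```text
time_s: 4.68
tcp_pos: [0.5685, 0.1883, 0.1694]
tool_rot: [3.141, -0.61, 1.233]
ft_force: [1.0, 1.7, -5.6]
gripper_width: 0.0088
```

```bash
python3 go.py;  python3 - <<'E'
from h import *; from cell import ctrl
o=[]
for n,(x0,y0,x1,y1) in (("top",(150,135,255,225)),("side",(205,70,305,190))):
    sn=ctrl.snapshot(n); j=cv2.resize(sn["frame"][y0:y1,x0:x1,::-1],None,fx=4,fy=4,interpolation=cv2.INTER_CUBIC)
    o.append(j)
h=max(i.shape[0] for i in o); o=[cv2.copyMakeBorder(i,0,h-i.shape[0],0,0,0) for i in o]
cv2.imwrite("pics/arc1.png",np.hstack(o))
E
```

```text
t 4.67 tcp [0.5685 0.1883 0.1694] face uYn mm [  8.  -24.6  34.1] w 0.0088
F uYn [-1.7 -0.4 -5.7] q [-0.04  0.48 -0.02  2.   -1.01  0.67  0.43]
D [0.5496 0.2086 0.1368] U [0.267 0.774 0.574] Y [-0.945  0.326  0.   ] N [-0.187 -0.542  0.819]
to (25, 8, 100) d mm [-38.6 -11.9  63.7] rot deg [0.08 0.   0.36]
to (25, 8, 32) d mm [-25.8  25.    8. ] rot deg [0.08 0.   0.36]
```

View pics/arc1.png

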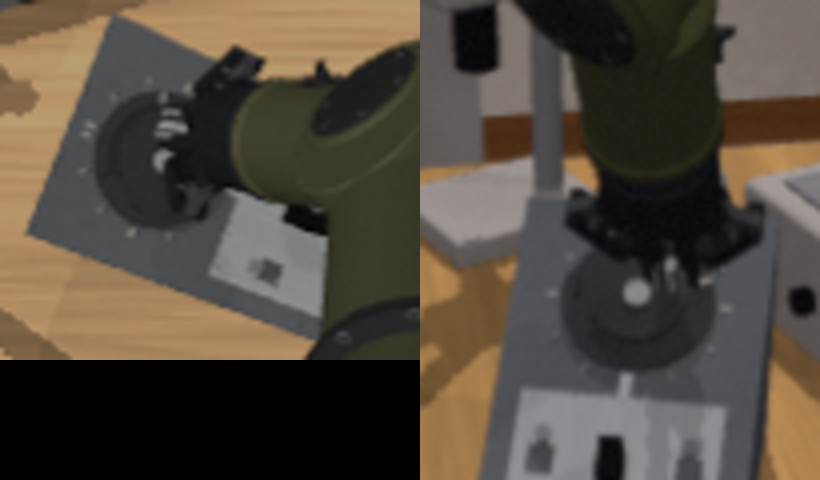

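The view shows the peg between the fingers at (671,265) in the side crop, with the dial turned and low forces. Continuing round.

Emit:
arm_command([
  {"dx": 0, "dy": -7.5, "dz": -5, "ax": 0, "ay": 0, "az": 0, "gripper": 255},
  {"dx": -3.1, "dy": -6.7, "dz": -5.2, "ax": 0, "ay": 0, "az": 0, "gripper": 255},
  {"dx": -5.7, "dy": -5.1, "dz": -4.7, "ax": 0, "ay": 0, "az": 0, "gripper": 255},
  {"dx": -7.7, "dy": -2.9, "dz": -3.7, "ax": 0, "ay": 0, "az": 0, "gripper": 255},
  {"dx": -8.7, "dy": -0.3, "dz": -2.2, "ax": 0, "ay": 0, "az": 0, "gripper": 255},
  {"dx": 0, "dy": 0, "dz": 0, "ax": 0, "ay": 0, "az": 0, "gripper": 255},
])

```text
time_s: 5.52
tcp_pos: [0.5425, 0.1673, 0.1495]
tool_rot: [3.141, -0.611, 1.235]
ft_force: [1.2, 3.8, -6.4]
gripper_width: 0.0093
```

```bash
python3 go.py
```

```text
t 5.53 tcp [0.5425 0.1673 0.1495] face uYn mm [-26.6  -6.8  34.1] w 0.0093
F uYn [-0.4  0.1 -7.5] q [ 0.02  0.49 -0.05  2.08 -1.08  0.63  0.56]
D [0.5496 0.2086 0.1368] U [0.267 0.774 0.574] Y [-0.945  0.326  0.   ] N [-0.187 -0.542  0.819]
to (25, 8, 100) d mm [-12.6   9.   83.6] rot deg [0.01 0.04 0.24]
to (25, 8, 32) d mm [ 0.2 45.9 27.9] rot deg [0.01 0.04 0.24]
```

The two opposite points give the dial centre at (-1.5, 0) mm with almost no side force, so the arc is right. The next 240° follows.

Emit:
arm_command([
  {"dx": -8.7, "dy": 2.3, "dz": -0.5, "ax": 0, "ay": 0, "az": 0, "gripper": 255},
  {"dx": -7.7, "dy": 4.6, "dz": 1.3, "ax": 0, "ay": 0, "az": 0, "gripper": 255},
  {"dx": -5.7, "dy": 6.4, "dz": 2.9, "ax": 0, "ay": 0, "az": 0, "gripper": 255},
  {"dx": -3, "dy": 7.4, "dz": 4.2, "ax": 0, "ay": 0, "az": 0, "gripper": 255},
  {"dx": 0, "dy": 7.5, "dz": 5, "ax": 0, "ay": 0, "az": 0, "gripper": 255},
  {"dx": 3.1, "dy": 6.7, "dz": 5.2, "ax": 0, "ay": 0, "az": 0, "gripper": 255},
  {"dx": 5.7, "dy": 5.1, "dz": 4.7, "ax": 0, "ay": 0, "az": 0, "gripper": 255},
  {"dx": 7.7, "dy": 2.9, "dz": 3.7, "ax": 0, "ay": 0, "az": 0, "gripper": 255},
  {"dx": 8.7, "dy": 0.3, "dz": 2.2, "ax": 0, "ay": 0, "az": 0, "gripper": 255},
  {"dx": 8.7, "dy": -2.3, "dz": 0.5, "ax": 0, "ay": 0, "az": 0, "gripper": 255},
  {"dx": 7.7, "dy": -4.6, "dz": -1.3, "ax": 0, "ay": 0, "az": 0, "gripper": 255},
  {"dx": 5.7, "dy": -6.4, "dz": -2.9, "ax": 0, "ay": 0, "az": 0, "gripper": 255},
])

```text
time_s: 7.02
tcp_pos: [0.5649, 0.1982, 0.1751]
tool_rot: [-3.141, -0.613, 1.236]
ft_force: [-4.1, 5.6, -6.6]
gripper_width: 0.0089
```

```bash
python3 go.py; python3 arc.py 7.057 15 3 | tail -4
```

```text
t 7.03 tcp [0.5649 0.1982 0.1751] face uYn mm [ 18.  -17.9  34.1] w 0.0089
F uYn [-0.5  5.7 -7.7] q [-0.05  0.47 -0.02  2.   -1.01  0.66  0.41]
D [0.5496 0.2086 0.1368] U [0.267 0.774 0.574] Y [-0.945  0.326  0.   ] N [-0.187 -0.542  0.819]
to (25, 8, 100) d mm [-34.9 -21.9  58. ] rot deg [-0.12  0.01  0.1 ]
to (25, 8, 32) d mm [-22.2  15.    2.3] rot deg [-0.12  0.01  0.1 ]
[2.5, -5.5, -3.1]
[0.9, -5.7, -3.6]
[-0.9, -5.5, -3.9]
end 7.842398163397449
```

Emit:
arm_command([
  {"dx": 2.5, "dy": -5.5, "dz": -3.1, "ax": 0, "ay": 0, "az": 0, "gripper": 255},
  {"dx": 0.9, "dy": -5.7, "dz": -3.6, "ax": 0, "ay": 0, "az": 0, "gripper": 255},
  {"dx": -0.9, "dy": -5.5, "dz": -3.9, "ax": 0, "ay": 0, "az": 0, "gripper": 255},
  {"dx": 0, "dy": 0, "dz": 0, "ax": 0, "ay": 0, "az": 0, "gripper": 255},
  {"dx": 0, "dy": 0, "dz": 0, "ax": 0, "ay": 0, "az": 0, "gripper": 255},
  {"dx": 0, "dy": 0, "dz": 0, "ax": 0, "ay": 0, "az": 0, "gripper": 255},
  {"dx": 0, "dy": 0, "dz": 0, "ax": 0, "ay": 0, "az": 0, "gripper": 255},
])

```text
time_s: 7.9
tcp_pos: [0.568, 0.1811, 0.1646]
tool_rot: [3.141, -0.613, 1.236]
ft_force: [1.0, 5.1, -8.7]
gripper_width: 0.0087
```

```bash
python3 go.py;  python3 - <<'E'
from h import *; from cell import ctrl
o=[]
for n,(x0,y0,x1,y1) in (("top",(150,135,255,225)),("side",(205,70,305,190))):
    sn=ctrl.snapshot(n); j=cv2.resize(sn["frame"][y0:y1,x0:x1,::-1],None,fx=4,fy=4,interpolation=cv2.INTER_CUBIC)
    o.append(j)
h=max(i.shape[0] for i in o); o=[cv2.copyMakeBorder(i,0,h-i.shape[0],0,0,0) for i in o]
cv2.imwrite("pics/three.png",np.hstack(o))
E
```

```text
t 7.9 tcp [0.568  0.1811 0.1646] face uYn mm [ -0.4 -26.4  34.2] w 0.0087
F uYn [ -0.8   0.7 -10. ] q [-0.02  0.49 -0.03  2.01 -1.02  0.66  0.46]
D [0.5496 0.2086 0.1368] U [0.267 0.774 0.574] Y [-0.945  0.326  0.   ] N [-0.187 -0.542  0.819]
to (25, 8, 100) d mm [-38.   -4.8  68.5] rot deg [-0.09  0.07  0.19]
to (25, 8, 32) d mm [-25.3  32.1  12.8] rot deg [-0.09  0.07  0.19]
```

View pics/three.png

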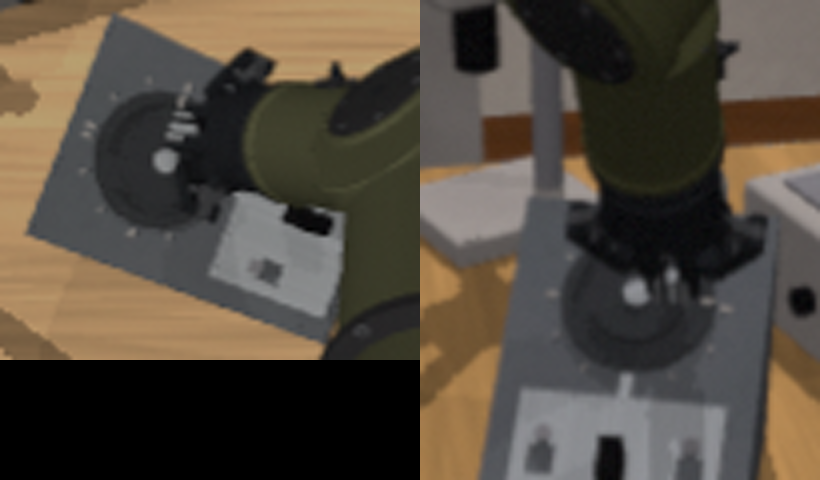

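The view shows the pointer at (185,90) in the top crop, beside the 3 o'clock mark at (189,86). The measured angle is about 7.82. Now counterclockwise 568°.

```bash
python3 arc.py 7.825 -20 18 | tail -19; python3 arc.py -1.949 -8 1 | tail -2;
```

```text
[0.6, 7.4, 5.1]
[-2.4, 7.5, 4.4]
[-5.2, 6.6, 3.2]
[-7.3, 5.0, 1.6]
[-8.6, 2.7, -0.2]
[-8.8, 0.2, -1.9]
[-8.0, -2.4, -3.4]
[-6.2, -4.8, -4.6]
[-3.6, -6.5, -5.1]
[-0.6, -7.4, -5.1]
[2.4, -7.5, -4.4]
[5.2, -6.6, -3.2]
[7.3, -5.0, -1.6]
[8.6, -2.7, 0.2]
[8.8, -0.2, 1.9]
[8.0, 2.4, 3.4]
[6.2, 4.8, 4.6]
[3.6, 6.5, 5.1]
end 1.541814692820414
[0.6, -3.0, -1.9]
end -2.0886263401595464
```

Emit:
arm_command([
  {"dx": 0.6, "dy": 7.4, "dz": 5.1, "ax": 0, "ay": 0, "az": 0, "gripper": 255},
  {"dx": -2.4, "dy": 7.5, "dz": 4.4, "ax": 0, "ay": 0, "az": 0, "gripper": 255},
  {"dx": -5.2, "dy": 6.6, "dz": 3.2, "ax": 0, "ay": 0, "az": 0, "gripper": 255},
  {"dx": -7.3, "dy": 5, "dz": 1.6, "ax": 0, "ay": 0, "az": 0, "gripper": 255},
  {"dx": -8.6, "dy": 2.7, "dz": -0.2, "ax": 0, "ay": 0, "az": 0, "gripper": 255},
  {"dx": -8.8, "dy": 0.2, "dz": -1.9, "ax": 0, "ay": 0, "az": 0, "gripper": 255},
  {"dx": -8, "dy": -2.4, "dz": -3.4, "ax": 0, "ay": 0, "az": 0, "gripper": 255},
  {"dx": -6.2, "dy": -4.8, "dz": -4.6, "ax": 0, "ay": 0, "az": 0, "gripper": 255},
  {"dx": -3.6, "dy": -6.5, "dz": -5.1, "ax": 0, "ay": 0, "az": 0, "gripper": 255},
  {"dx": 0, "dy": 0, "dz": 0, "ax": 0, "ay": 0, "az": 0, "gripper": 255},
])

```text
time_s: 9.25
tcp_pos: [0.5186, 0.1973, 0.1639]
tool_rot: [3.14, -0.613, 1.236]
ft_force: [4.0, 8.3, -14.9]
gripper_width: 0.009
```

```bash
python3 go.py
```

```text
t 9.25 tcp [0.5186 0.1973 0.1639] face uYn mm [-1.5 25.6 34.1] w 0.009
F uYn [ -1.   -1.  -17.5] q [-0.03  0.44 -0.07  2.13 -1.1   0.59  0.53]
D [0.5496 0.2086 0.1368] U [0.267 0.774 0.574] Y [-0.945  0.326  0.   ] N [-0.187 -0.542  0.819]
to (25, 8, 100) d mm [ 11.4 -20.9  69.2] rot deg [-0.07  0.13  0.2 ]
to (25, 8, 32) d mm [24.1 16.  13.5] rot deg [-0.07  0.13  0.2 ]
```

Emit:
arm_command([
  {"dx": -0.4, "dy": -6.9, "dz": -5.9, "ax": 0, "ay": 0, "az": 0, "gripper": 255},
  {"dx": 2.4, "dy": -7.5, "dz": -4.4, "ax": 0, "ay": 0, "az": 0, "gripper": 255},
  {"dx": 5.2, "dy": -6.6, "dz": -3.2, "ax": 0, "ay": 0, "az": 0, "gripper": 255},
  {"dx": 7.3, "dy": -5, "dz": -1.6, "ax": 0, "ay": 0, "az": 0, "gripper": 255},
  {"dx": 8.6, "dy": -2.7, "dz": 0.2, "ax": 0, "ay": 0, "az": 0, "gripper": 255},
  {"dx": 8.8, "dy": -0.2, "dz": 1.9, "ax": 0, "ay": 0, "az": 0, "gripper": 255},
  {"dx": 8, "dy": 2.4, "dz": 3.4, "ax": 0, "ay": 0, "az": 0, "gripper": 255},
  {"dx": 6.2, "dy": 4.8, "dz": 4.6, "ax": 0, "ay": 0, "az": 0, "gripper": 255},
  {"dx": 3.6, "dy": 6.5, "dz": 5.1, "ax": 0, "ay": 0, "az": 0, "gripper": 255},
  {"dx": 0.6, "dy": 7.4, "dz": 5.1, "ax": 0, "ay": 0, "az": 0, "gripper": 255},
  {"dx": -2.4, "dy": 7.5, "dz": 4.4, "ax": 0, "ay": 0, "az": 0, "gripper": 255},
  {"dx": -5.2, "dy": 6.6, "dz": 3.2, "ax": 0, "ay": 0, "az": 0, "gripper": 255},
])

```text
time_s: 10.75
tcp_pos: [0.5626, 0.2011, 0.1763]
tool_rot: [3.137, -0.61, 1.234]
ft_force: [0.7, -3.6, -2.5]
gripper_width: 0.0086
```

```bash
python3 go.py
```

```text
t 10.75 tcp [0.5626 0.2011 0.1763] face uYn mm [ 20.3 -14.7  34. ] w 0.0086
F uYn [-4.1 -1.8 -0.2] q [-0.07  0.47 -0.02  2.01 -1.01  0.65  0.41]
D [0.5496 0.2086 0.1368] U [0.267 0.774 0.574] Y [-0.945  0.326  0.   ] N [-0.187 -0.542  0.819]
to (25, 8, 100) d mm [-32.6 -24.8  56.8] rot deg [0.12 0.19 0.42]
to (25, 8, 32) d mm [-19.9  12.1   1.1] rot deg [0.12 0.19 0.42]
```

Emit:
arm_command([
  {"dx": -7.3, "dy": 5, "dz": 1.6, "ax": 0, "ay": 0, "az": 0, "gripper": 255},
  {"dx": -8.6, "dy": 2.7, "dz": -0.2, "ax": 0, "ay": 0, "az": 0, "gripper": 255},
  {"dx": -8.8, "dy": 0.2, "dz": -1.9, "ax": 0, "ay": 0, "az": 0, "gripper": 255},
  {"dx": -8, "dy": -2.4, "dz": -3.4, "ax": 0, "ay": 0, "az": 0, "gripper": 255},
  {"dx": -6.2, "dy": -4.8, "dz": -4.6, "ax": 0, "ay": 0, "az": 0, "gripper": 255},
  {"dx": -3.6, "dy": -6.5, "dz": -5.1, "ax": 0, "ay": 0, "az": 0, "gripper": 255},
  {"dx": -0.6, "dy": -7.4, "dz": -5.1, "ax": 0, "ay": 0, "az": 0, "gripper": 255},
  {"dx": 0.6, "dy": -2.6, "dz": -1.7, "ax": 0, "ay": 0, "az": 0, "gripper": 255},
  {"dx": 0, "dy": 0, "dz": 0, "ax": 0, "ay": 0, "az": 0, "gripper": 255},
  {"dx": 0, "dy": 0, "dz": 0, "ax": 0, "ay": 0, "az": 0, "gripper": 255},
  {"dx": 0, "dy": 0, "dz": 0, "ax": 0, "ay": 0, "az": 0, "gripper": 255},
])

```text
time_s: 12.12
tcp_pos: [0.5184, 0.1862, 0.156]
tool_rot: [3.14, -0.612, 1.234]
ft_force: [1.1, -3.3, 6.8]
gripper_width: 0.0087
```

```bash
python3 go.py;  python3 arc.py -2.08 15 4 | tail -5; python3 - <<'E'
from h import *; from cell import ctrl
o=[]
for n,(x0,y0,x1,y1) in (("top",(150,135,255,225)),("side",(205,70,305,190))):
    sn=ctrl.snapshot(n); j=cv2.resize(sn["frame"][y0:y1,x0:x1,::-1],None,fx=4,fy=4,interpolation=cv2.INTER_CUBIC)
    o.append(j)
h=max(i.shape[0] for i in o); o=[cv2.copyMakeBorder(i,0,h-i.shape[0],0,0,0) for i in o]
cv2.imwrite("pics/eight.png",np.hstack(o))
E
```

```text
t 12.12 tcp [0.5184 0.1862 0.156 ] face uYn mm [-14.7  22.1  33.7] w 0.0087
F uYn [ 1.6 -2.2  7.2] q [-0.    0.45 -0.07  2.14 -1.12  0.6   0.57]
D [0.5496 0.2086 0.1368] U [0.267 0.774 0.574] Y [-0.945  0.326  0.   ] N [-0.187 -0.542  0.819]
to (25, 8, 100) d mm [11.6 -9.8 77.1] rot deg [-0.02  0.09  0.29]
to (25, 8, 32) d mm [24.3 27.  21.4] rot deg [-0.02  0.09  0.29]
[-0.7, 5.7, 3.6]
[1.1, 5.5, 3.9]
[2.7, 4.9, 3.9]
[4.2, 3.9, 3.6]
end -1.0328024488034024
```

View pics/eight.png

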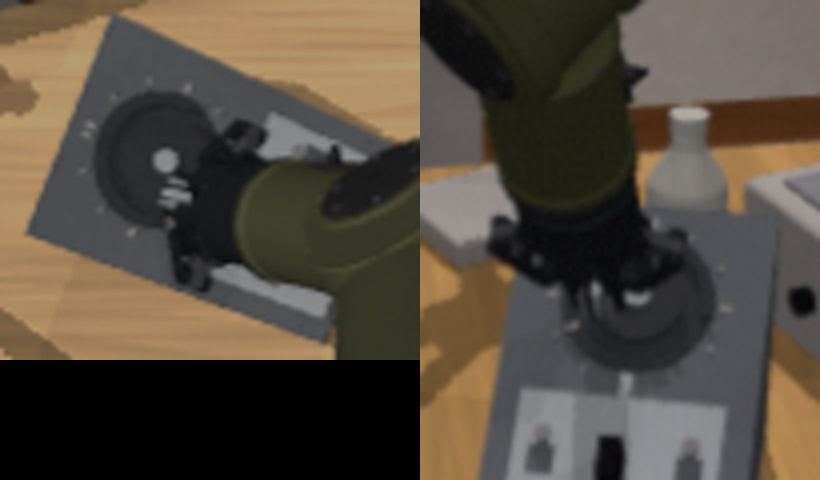

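The view shows the pointer at (572,325) in the side crop, on the 8 side. The measured angle is -2.11. Now clockwise 60° to 10, rest, release and back out along the normal.

Emit:
arm_command([
  {"dx": -0.7, "dy": 5.7, "dz": 3.6, "ax": 0, "ay": 0, "az": 0, "gripper": 255},
  {"dx": 1.1, "dy": 5.5, "dz": 3.9, "ax": 0, "ay": 0, "az": 0, "gripper": 255},
  {"dx": 2.7, "dy": 4.9, "dz": 3.9, "ax": 0, "ay": 0, "az": 0, "gripper": 255},
  {"dx": 4.2, "dy": 3.9, "dz": 3.6, "ax": 0, "ay": 0, "az": 0, "gripper": 255},
  {"dx": 0, "dy": 0, "dz": 0, "ax": 0, "ay": 0, "az": 0, "gripper": 255},
  {"dx": 0, "dy": 0, "dz": 0, "ax": 0, "ay": 0, "az": 0, "gripper": 255},
  {"dx": 0, "dy": 0, "dz": 0, "ax": 0, "ay": 0, "az": 0, "gripper": 255},
  {"dx": 0, "dy": 0, "dz": 0, "ax": 0, "ay": 0, "az": 0, "gripper": 255},
])

```text
time_s: 13.22
tcp_pos: [0.5247, 0.2061, 0.1706]
tool_rot: [3.141, -0.611, 1.234]
ft_force: [-1.4, -5.1, 6.4]
gripper_width: 0.0091
```

```bash
python3 go.py
```

```text
t 13.22 tcp [0.5247 0.2061 0.1706] face uYn mm [10.7 22.6 33.6] w 0.0091
F uYn [-0.7 -0.4  8.3] q [-0.06  0.43 -0.05  2.11 -1.08  0.6   0.48]
D [0.5496 0.2086 0.1368] U [0.267 0.774 0.574] Y [-0.945  0.326  0.   ] N [-0.187 -0.542  0.819]
to (25, 8, 100) d mm [  5.2 -29.7  62.5] rot deg [-0.01  0.01  0.25]
to (25, 8, 32) d mm [18.   7.2  6.8] rot deg [-0.01  0.01  0.25]
```

The dial reads about -1.07, within the window. Opening and backing out.

Emit:
arm_command([
  {"dx": 0, "dy": 0, "dz": 0, "ax": 0, "ay": 0, "az": 0, "gripper": 0},
  {"dx": 0, "dy": 0, "dz": 0, "ax": 0, "ay": 0, "az": 0, "gripper": 0},
  {"dx": 0, "dy": 0, "dz": 0, "ax": 0, "ay": 0, "az": 0, "gripper": 0},
  {"dx": 0, "dy": 0, "dz": 0, "ax": 0, "ay": 0, "az": 0, "gripper": 0},
  {"dx": 0, "dy": 0, "dz": 0, "ax": 0, "ay": 0, "az": 0, "gripper": 0},
  {"dx": -3.7, "dy": -10.8, "dz": 16.4, "ax": 0, "ay": 0, "az": 0, "gripper": 0},
  {"dx": -3.7, "dy": -10.8, "dz": 16.4, "ax": 0, "ay": 0, "az": 0, "gripper": 0},
  {"dx": -3.7, "dy": -10.8, "dz": 16.4, "ax": 0, "ay": 0, "az": 0, "gripper": 0},
  {"dx": 0, "dy": 0, "dz": 0, "ax": 0, "ay": 0, "az": 0, "gripper": 0},
])

```text
time_s: 14.35
tcp_pos: [0.5151, 0.1736, 0.2208]
tool_rot: [3.138, -0.612, 1.235]
ft_force: [-0.0, 0.1, 0.0]
gripper_width: 0.0855
```

```bash
python3 - <<'E'
from go import *
to(-129.5,0,93); to(-129.5,0,30)
E
```

```text
t 14.35 tcp [0.5151 0.1736 0.2208] face uYn mm [11.8 21.2 94.2] w 0.0855
F uYn [ 0.1  0.1 -0. ] q [-0.03  0.34  0.01  2.07 -0.94  0.73  0.37]
to (-129.5, 0, 93) d mm [ -17.5 -115.7  -82.1] rot deg [0.01 0.18 0.31]
to (-129.5, 0, 30) d mm [  -5.7  -81.5 -133.7] rot deg [0.01 0.18 0.31]
```

Emit:
arm_command([
  {"dx": -4.4, "dy": -28.9, "dz": -20.5, "ax": 0, "ay": 0.2, "az": 0.3, "gripper": 0},
  {"dx": -4.4, "dy": -28.9, "dz": -20.5, "ax": 0, "ay": 0, "az": 0, "gripper": 0},
  {"dx": -4.4, "dy": -28.9, "dz": -20.5, "ax": 0, "ay": 0, "az": 0, "gripper": 0},
  {"dx": -4.3, "dy": -29, "dz": -20.6, "ax": 0, "ay": 0, "az": 0, "gripper": 0},
  {"dx": 0, "dy": 0, "dz": 0, "ax": 0, "ay": 0, "az": 0, "gripper": 0},
])

```text
time_s: 14.98
tcp_pos: [0.4965, 0.0567, 0.1355]
tool_rot: [-3.135, -0.608, 1.232]
ft_force: [-0.1, -0.1, 1.4]
gripper_width: 0.0854
```

```bash
python3 - <<'E'
from go import *
to(-129.5,0,30)
o=[]
for n,(x0,y0,x1,y1) in (("top",(150,135,255,225)),("side",(205,105,305,225))):
    sn=ctrl.snapshot(n); j=cv2.resize(sn["frame"][y0:y1,x0:x1,::-1],None,fx=4,fy=4,interpolation=cv2.INTER_CUBIC)
    g=D-.1295*U
    for q,c in zip(proj(np.array([t,t+.014*Rc[:,2],g+.038*N]),sn),((0,0,255),(0,255,255),(255,0,255))): cv2.circle(j,tuple(int(v) for v in (q-[x0,y0]+.5)*4),2,c,-1)
    o.append(j)
h=max(i.shape[0] for i in o); o=[cv2.copyMakeBorder(i,0,h-i.shape[0],0,0,0) for i in o]
cv2.imwrite("pics/handle.png",np.hstack(o))
E
```

```text
t 14.97 tcp [0.4965 0.0567 0.1355] face uYn mm [-132.6    0.6   91.2] w 0.0854
F uYn [0.7 0.1 1.2] q [ 0.23  0.49  0.02  2.16 -1.03  0.74  0.78]
to (-129.5, 0, 30) d mm [ 12.9  35.4 -48.4] rot deg [ 0.02 -0.35  0.15]
```

View pics/handle.png

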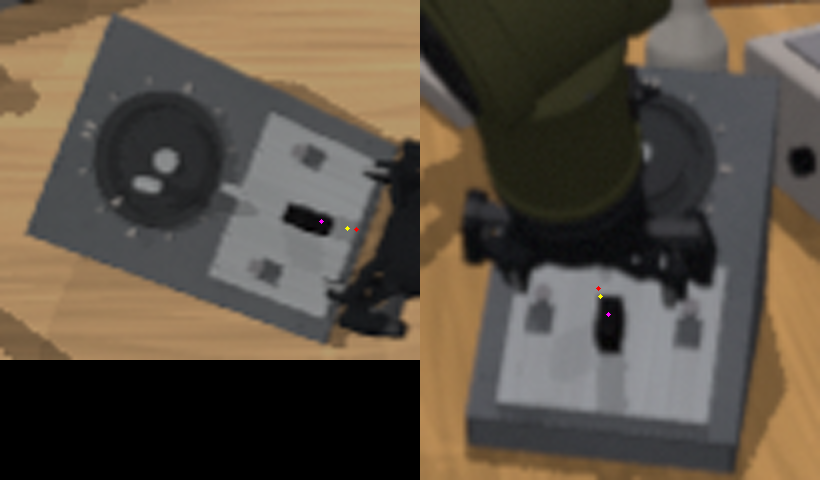

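The view shows the dial pointer on the 10 mark, at (116,201) in the top crop, and the handle in line with the open fingers. Descending and closing on the handle.

Emit:
arm_command([
  {"dx": 3.6, "dy": 9.6, "dz": -11.4, "ax": 0, "ay": -0.3, "az": 0.1, "gripper": 0},
  {"dx": 3.1, "dy": 8.6, "dz": -12.3, "ax": 0, "ay": 0, "az": 0, "gripper": 0},
  {"dx": 3.1, "dy": 8.6, "dz": -12.3, "ax": 0, "ay": 0, "az": 0, "gripper": 0},
  {"dx": 3.1, "dy": 8.6, "dz": -12.4, "ax": 0, "ay": 0, "az": 0, "gripper": 0},
  {"dx": 0, "dy": 0, "dz": 0, "ax": 0, "ay": 0, "az": 0, "gripper": 255},
  {"dx": 0, "dy": 0, "dz": 0, "ax": 0, "ay": 0, "az": 0, "gripper": 255},
  {"dx": 0, "dy": 0, "dz": 0, "ax": 0, "ay": 0, "az": 0, "gripper": 255},
  {"dx": 0, "dy": 0, "dz": 0, "ax": 0, "ay": 0, "az": 0, "gripper": 255},
  {"dx": 0, "dy": 0, "dz": 0, "ax": 0, "ay": 0, "az": 0, "gripper": 255},
  {"dx": 0, "dy": 0, "dz": 0, "ax": 0, "ay": 0, "az": 0, "gripper": 255},
])

```text
time_s: 16.32
tcp_pos: [0.5101, 0.0936, 0.09]
tool_rot: [3.138, -0.612, 1.243]
ft_force: [-1.4, -1.8, 6.0]
gripper_width: 0.0147
```

```bash
python3 - <<'E'
from go import *
to(-129.5,0,30)
E
```

```text
t 16.32 tcp [0.5101 0.0936 0.09  ] face uYn mm [-126.6   -0.2   31.4] w 0.0147
F uYn [1.6 0.8 6.2] q [ 0.2   0.58 -0.07  2.19 -1.2   0.61  0.91]
to (-129.5, 0, 30) d mm [-0.8 -1.5 -2.8] rot deg [-0.01  0.2  -0.1 ]
```

Gripped, with the opening at 14.7 mm. Sliding 15.5 mm up the slope.

Emit:
arm_command([
  {"dx": 1, "dy": 3, "dz": 2.2, "ax": 0, "ay": 0, "az": 0, "gripper": 255},
  {"dx": 1, "dy": 3, "dz": 2.2, "ax": 0, "ay": 0, "az": 0, "gripper": 255},
  {"dx": 1.1, "dy": 3, "dz": 2.3, "ax": 0, "ay": 0, "az": 0, "gripper": 255},
  {"dx": 1, "dy": 3, "dz": 2.2, "ax": 0, "ay": 0, "az": 0, "gripper": 255},
  {"dx": 0, "dy": 0, "dz": 0, "ax": 0, "ay": 0, "az": 0, "gripper": 255},
  {"dx": 0, "dy": 0, "dz": 0, "ax": 0, "ay": 0, "az": 0, "gripper": 255},
])

```text
time_s: 17.08
tcp_pos: [0.5142, 0.1045, 0.0981]
tool_rot: [3.137, -0.61, 1.242]
ft_force: [-1.9, -5.1, 2.7]
gripper_width: 0.0151
```

```bash
python3 go.py
```

```text
t 17.07 tcp [0.5142 0.1045 0.0981] face uYn mm [-112.3   -0.6   31.4] w 0.0151
F uYn [-2.9  0.1  5.4] q [ 0.17  0.56 -0.06  2.18 -1.19  0.61  0.86]
D [0.5496 0.2086 0.1368] U [0.267 0.774 0.574] Y [-0.945  0.326  0.   ] N [-0.187 -0.542  0.819]
to (25, 8, 100) d mm [ 15.8  71.9 135. ] rot deg [ 0.11  0.17 -0.04]
to (25, 8, 32) d mm [ 28.5 108.7  79.3] rot deg [ 0.11  0.17 -0.04]
```

It slid 14.3 mm without blocking. Adding 0.8 mm, then a slow lift along the normal.

Emit:
arm_command([
  {"dx": 0.2, "dy": 0.6, "dz": 0.5, "ax": 0, "ay": 0, "az": 0, "gripper": 255},
  {"dx": 0, "dy": 0, "dz": 0, "ax": 0, "ay": 0, "az": 0, "gripper": 255},
  {"dx": -0.7, "dy": -2.2, "dz": 3.3, "ax": 0, "ay": 0, "az": 0, "gripper": 255},
  {"dx": -0.7, "dy": -2.2, "dz": 3.3, "ax": 0, "ay": 0, "az": 0, "gripper": 255},
  {"dx": -0.8, "dy": -2.1, "dz": 3.2, "ax": 0, "ay": 0, "az": 0, "gripper": 255},
  {"dx": 0, "dy": 0, "dz": 0, "ax": 0, "ay": 0, "az": 0, "gripper": 255},
])

```text
time_s: 17.82
tcp_pos: [0.512, 0.0999, 0.1088]
tool_rot: [3.138, -0.612, 1.243]
ft_force: [0.7, 1.2, -1.6]
gripper_width: 0.0148
```

```bash
python3 go.py
```

```text
t 17.82 tcp [0.512  0.0999 0.1088] face uYn mm [-110.3   -0.    43. ] w 0.0148
F uYn [ 0.2 -0.3 -2.1] q [ 0.17  0.54 -0.05  2.17 -1.15  0.63  0.83]
D [0.5496 0.2086 0.1368] U [0.267 0.774 0.574] Y [-0.945  0.326  0.   ] N [-0.187 -0.542  0.819]
to (25, 8, 100) d mm [ 17.9  76.5 124.3] rot deg [ 0.01  0.18 -0.15]
to (25, 8, 32) d mm [ 30.6 113.4  68.6] rot deg [ 0.01  0.18 -0.15]
```

The wrist now reads about 2 N, the plate's weight, so it is free. Lifting further, levelling and carrying it to above the mat at (0.514,-0.246).

Emit:
arm_command([
  {"dx": -3.7, "dy": -10.8, "dz": 16.4, "ax": 0, "ay": 0, "az": 0, "gripper": 255},
  {"dx": -3.7, "dy": -10.8, "dz": 16.4, "ax": 0, "ay": 0, "az": 0, "gripper": 255},
  {"dx": -3.7, "dy": -10.8, "dz": 16.4, "ax": 0, "ay": 0, "az": 0, "gripper": 255},
  {"dx": 0, "dy": -20, "dz": 15, "ax": -3.3, "ay": 1.1, "az": 0, "gripper": 255},
  {"dx": 2, "dy": -35, "dz": 5, "ax": -6.6, "ay": 2.3, "az": 0, "gripper": 255},
  {"dx": 2, "dy": -40, "dz": 0, "ax": -6.6, "ay": 2.3, "az": 0, "gripper": 255},
  {"dx": 2, "dy": -40, "dz": 0, "ax": -6.6, "ay": 2.3, "az": 0, "gripper": 255},
  {"dx": 2, "dy": -40, "dz": 0, "ax": -6.6, "ay": 2.3, "az": 0, "gripper": 255},
  {"dx": 2, "dy": -40, "dz": 0, "ax": -3.4, "ay": 1.1, "az": 0, "gripper": 255},
  {"dx": 2, "dy": -40, "dz": 0, "ax": 0, "ay": 0, "az": 0, "gripper": 255},
  {"dx": 1, "dy": -35, "dz": -10, "ax": 0, "ay": 0, "az": 0, "gripper": 255},
  {"dx": 0, "dy": -20, "dz": -20, "ax": 0, "ay": 0, "az": 0, "gripper": 255},
])

```text
time_s: 19.32
tcp_pos: [0.514, -0.2442, 0.1478]
tool_rot: [3.14, -0.0, 1.241]
ft_force: [0.3, 0.0, -1.7]
gripper_width: 0.0149
```

```bash
cat > fin.py <<'E'
from go import *
RF=np.c_[B[:,0],-B[:,1],[0,0,-1]]
print("to mat",((np.array([.514,-.246,.034])-t)*1e3).round(1),np.degrees(Ro.from_matrix(RF@Rc.T).as_rotvec()).round(2),"Fw",np.round(f,1), st["tool_rot"])
E
python3 fin.py
```

```text
t 19.32 tcp [ 0.514  -0.2442  0.1478] face uYn mm [-353.8 -114.   261.2] w 0.0149
F uYn [-0.9 -0.2 -1.5] q [ 0.15  0.54  0.39  1.79 -0.26  0.86  0.33]
to mat [   0.    -1.8 -113.8] [ 0.01  0.12 -0.14] Fw [ 0.3  0.  -1.7] [ 3.13961899e+00 -4.50449552e-04  1.24092022e+00]
```

Emit:
arm_command([
  {"dx": 0, "dy": -2, "dz": -25, "ax": 0, "ay": 0.1, "az": 0, "gripper": 255},
  {"dx": 0, "dy": 0, "dz": -30, "ax": 0, "ay": 0, "az": 0, "gripper": 255},
  {"dx": 0, "dy": 0, "dz": -25, "ax": 0, "ay": 0, "az": 0, "gripper": 255},
  {"dx": 0, "dy": 0, "dz": -15, "ax": 0, "ay": 0, "az": 0, "gripper": 255},
  {"dx": 0, "dy": 0, "dz": -5, "ax": 0, "ay": 0, "az": 0, "gripper": 255},
  {"dx": 0, "dy": 0, "dz": -4, "ax": 0, "ay": 0, "az": 0, "gripper": 255},
  {"dx": 0, "dy": 0, "dz": 0, "ax": 0, "ay": 0, "az": 0, "gripper": 255},
  {"dx": 0, "dy": 0, "dz": 0, "ax": 0, "ay": 0, "az": 0, "gripper": 255},
])

```text
time_s: 20.32
tcp_pos: [0.5142, -0.2445, 0.0444]
tool_rot: [3.141, -0.0, 1.242]
ft_force: [0.4, -0.2, -2.2]
gripper_width: 0.0149
```

```bash
python3 fin.py; python3 - <<'E'
from cell import ctrl; import cv2,numpy as np
o=[]
for n,(x0,y0,x1,y1) in (("top",(270,130,390,240)),("side",(215,240,355,370))):
    j=cv2.resize(ctrl.snapshot(n)["frame"][y0:y1,x0:x1,::-1],None,fx=3,fy=3,interpolation=cv2.INTER_CUBIC); o.append(j)
h=max(i.shape[0] for i in o); o=[cv2.copyMakeBorder(i,0,h-i.shape[0],0,0,0) for i in o]
cv2.imwrite("pics/place.png",np.hstack(o))
E
```

```text
t 20.32 tcp [ 0.5142 -0.2445  0.0444] face uYn mm [-413.4 -114.4  176.6] w 0.0149
F uYn [-1.3 -0.4 -1.8] q [ 0.2   0.68  0.32  1.88 -0.34  0.63  0.4 ]
to mat [ -0.2  -1.5 -10.4] [-0.    0.01 -0.21] Fw [ 0.4 -0.2 -2.2] [ 3.14137001e+00 -1.01213116e-04  1.24222117e+00]
```

View pics/place.png

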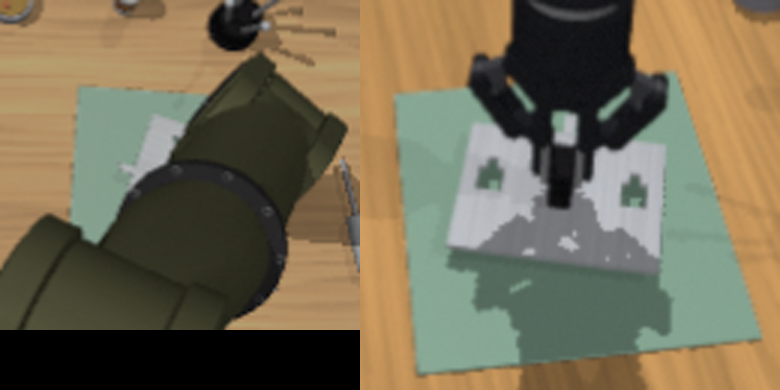

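The view shows the plate held level above the middle of the mat: plate centre at about (560,200) in the side crop, mat centre at about (553,200). Lowering in small steps to contact.

Emit:
arm_command([
  {"dx": 0, "dy": 0, "dz": -3, "ax": 0, "ay": 0, "az": 0, "gripper": 255},
  {"dx": 0, "dy": 0, "dz": -3, "ax": 0, "ay": 0, "az": 0, "gripper": 255},
  {"dx": 0, "dy": 0, "dz": -2, "ax": 0, "ay": 0, "az": 0, "gripper": 255},
  {"dx": 0, "dy": 0, "dz": 0, "ax": 0, "ay": 0, "az": 0, "gripper": 255},
])

```text
time_s: 20.92
tcp_pos: [0.5137, -0.2443, 0.0355]
tool_rot: [-3.14, -0.0, 1.242]
ft_force: [0.5, 0.5, -1.7]
gripper_width: 0.0149
```

Emit:
arm_command([
  {"dx": 0, "dy": 0, "dz": -1.5, "ax": 0, "ay": 0, "az": 0, "gripper": 255},
  {"dx": 0, "dy": 0, "dz": 0, "ax": 0, "ay": 0, "az": 0, "gripper": 255},
  {"dx": 0, "dy": 0, "dz": 0, "ax": 0, "ay": 0, "az": 0, "gripper": 255},
])

```text
time_s: 21.3
tcp_pos: [0.5138, -0.2444, 0.0343]
tool_rot: [-3.141, -0.0, 1.242]
ft_force: [0.1, -0.0, -2.8]
gripper_width: 0.0147
```

Not in contact yet, so 1.5 mm more at a time.

Emit:
arm_command([
  {"dx": 0, "dy": 0, "dz": -1.5, "ax": 0, "ay": 0, "az": 0, "gripper": 255},
  {"dx": 0, "dy": 0, "dz": 0, "ax": 0, "ay": 0, "az": 0, "gripper": 255},
  {"dx": 0, "dy": 0, "dz": 0, "ax": 0, "ay": 0, "az": 0, "gripper": 255},
])

```text
time_s: 21.68
tcp_pos: [0.5139, -0.2444, 0.0341]
tool_rot: [3.142, -0.001, 1.242]
ft_force: [-3.8, 1.8, 12.5]
gripper_width: 0.0147
```

Emit:
arm_command([
  {"dx": 0, "dy": 0, "dz": -1, "ax": 0, "ay": 0, "az": 0, "gripper": 255},
  {"dx": 0, "dy": 0, "dz": 0, "ax": 0, "ay": 0, "az": 0, "gripper": 255},
  {"dx": 0, "dy": 0, "dz": 0, "ax": 0, "ay": 0, "az": 0, "gripper": 255},
])

```text
time_s: 22.05
tcp_pos: [0.5139, -0.2444, 0.0341]
tool_rot: [3.141, -0.001, 1.242]
ft_force: [-6.3, 3.5, 21.6]
gripper_width: 0.0148
```

The plate is seated, with contact force at TCP z 0.0341. Relaxing the press, opening and retreating straight up.

Emit:
arm_command([
  {"dx": 0, "dy": 0, "dz": 2, "ax": 0, "ay": 0, "az": 0, "gripper": 255},
  {"dx": 0, "dy": 0, "dz": 0, "ax": 0, "ay": 0, "az": 0, "gripper": 0},
  {"dx": 0, "dy": 0, "dz": 0, "ax": 0, "ay": 0, "az": 0, "gripper": 0},
  {"dx": 0, "dy": 0, "dz": 0, "ax": 0, "ay": 0, "az": 0, "gripper": 0},
  {"dx": 0, "dy": 0, "dz": 0, "ax": 0, "ay": 0, "az": 0, "gripper": 0},
  {"dx": 0, "dy": 0, "dz": 0, "ax": 0, "ay": 0, "az": 0, "gripper": 0},
  {"dx": 0, "dy": 0, "dz": 20, "ax": 0, "ay": 0, "az": 0, "gripper": 0},
  {"dx": 0, "dy": 0, "dz": 40, "ax": 0, "ay": 0, "az": 0, "gripper": 0},
  {"dx": 0, "dy": 0, "dz": 50, "ax": 0, "ay": 0, "az": 0, "gripper": 0},
  {"dx": 0, "dy": 30, "dz": 40, "ax": 0, "ay": 0, "az": 0, "gripper": 0},
  {"dx": 0, "dy": 50, "dz": 0, "ax": 0, "ay": 0, "az": 0, "gripper": 0},
  {"dx": 0, "dy": 50, "dz": 0, "ax": 0, "ay": 0, "az": 0, "gripper": 0},
])

```text
time_s: 23.55
tcp_pos: [0.514, -0.1132, 0.1845]
tool_rot: [3.141, -0.001, 1.241]
ft_force: [0.7, 0.0, 0.6]
gripper_width: 0.0855
```

Emit:
arm_command([
  {"dx": -20, "dy": 50, "dz": 0, "ax": 0, "ay": 0, "az": 0, "gripper": 0},
  {"dx": -20, "dy": 50, "dz": 0, "ax": 0, "ay": 0, "az": 0, "gripper": 0},
  {"dx": 0, "dy": 0, "dz": 0, "ax": 0, "ay": 0, "az": 0, "gripper": 0},
  {"dx": 0, "dy": 0, "dz": 0, "ax": 0, "ay": 0, "az": 0, "gripper": 0},
])

```text
time_s: 24.05
tcp_pos: [0.4742, -0.0148, 0.184]
tool_rot: [3.142, 0.0, 1.242]
ft_force: [-0.1, -0.3, -0.0]
gripper_width: 0.0855
```

```bash
python3 - <<'E'
from cell import ctrl; import cv2,numpy as np
o=[]
for n,(x0,y0,x1,y1) in (("top",(250,110,390,240)),("side",(215,220,345,370))):
    j=cv2.resize(ctrl.snapshot(n)["frame"][y0:y1,x0:x1,::-1],None,fx=2.9,fy=2.9,interpolation=cv2.INTER_CUBIC); o.append(j)
h=max(i.shape[0] for i in o); o=[cv2.copyMakeBorder(i,0,h-i.shape[0],0,0,0) for i in o]
cv2.imwrite("pics/end.png",np.hstack(o))
st=ctrl.state(); print(st["time_s"],st["ft_force"],st["gripper_width"],st["tcp_pos"])
E
```

```text
24.15 [0.2859731  0.42126266 0.28840537] 0.0855523320865326 [ 0.4743599  -0.01576866  0.18391939]
```

View pics/end.png

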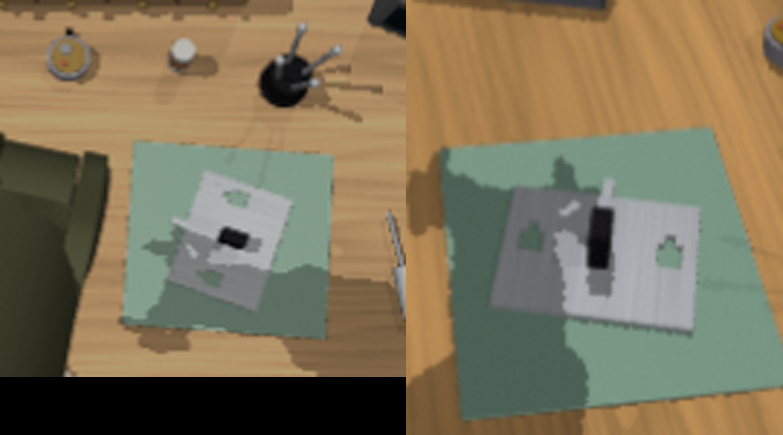

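The view shows the plate flat on the mat with its handle up at (233,238) in the top crop, against a mat centre of about (228,239). The bystanders are untouched and the gripper is clear, so I'm handing in.

```bash
python3 -c "
from cell import ctrl
print(ctrl.sign_off())"
```

```text
the job is handed in; nothing more can be done
None
```

The lockbox is open and the aluminium cover lies flat, handle up, near the middle of the mat. I handed the job in at about 24 s of the 67 s allowed; no verdict was reported.

- **Dial:** I gripped the crank peg and turned it clockwise to 3 the second time, then counterclockwise to 8 the second time, then clockwise to 10. My estimates from the measured tool position were about 7.82, -2.11 and -1.07 rad, each within its 0.2 window. I rested 0.3 to 0.5 s on each.
- **Cover:** It slid about 15 mm up the slope and came off the studs freely; the wrist then carried only its weight of about 2 N. I lowered it to the mat while still holding it, felt contact at about 22 N, then released it.
- **Last picture:** The handle is about 5 mm from the mat's middle. The screwdriver stand and movement holder look undisturbed, and the arm is clear with almost no force on the wrist.

**Checks that disagreed:**
- The two cameras differed by about 6 mm in y on the mat's position. I used a value between them, and contact and pictures fitted it.
- The box pose was about 1.5 mm off along the slope, which I allowed for when reading the dial angle and reaching for the handle.
- The first move call was refused because its rows lacked some values; nothing moved.

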